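Buzzer housing from the parts bin into the gluing jig

ROBOT

A 6-joint arm with a two-finger parallel gripper is mounted at the origin on the work surface. World frame = base frame: x ahead of the robot, y to its left, z up, the work surface at z = 0. Lengths are in m, angles in rad, forces in N, time in s.
With the tool pointing down it reaches from about 0.325 to 0.9 m from the base axis. Payload 6.1 kg.
Tool frame: the origin (TCP) lies midway between the tips of the shut fingers; the grasp point (between the pads) lies 19 mm behind it; z points along the fingers, y is the line along which they close (so a half turn about z gives the same grasp; the last joint's range is limited). The gripper opens to 85 mm and grips with 20 to 120 N. Pads are 22 mm wide; open, the fingers measure 114 mm over their backs; the gripper's body (76 mm by 85 mm) begins 54 mm behind the grasp point. The pads swing forward as they close: fully open they stand 13 mm farther back than shut.
Start: joints at [-1.388, 0.22, 1.526, -0, 1.395, -0.126], TCP at [0.19, -0.595, 0.231] pointing down, gripper open.
Joint ranges: [-2.98, 2.98], [-0.91, 2.08], [0.09, 2.57], [-1.24, 4.39], [0.2, 2.65], [-2.68, 2.68]. Speed limits (rad/s): [2.57, 2.57, 3.01, 3.14, 3.14, 3.14].

INTERFACE

Orientations are given as [roll, pitch, yaw] about the fixed x, y, z axes, in that order (R = Rz(yaw) Ry(pitch) Rx(roll)).
In Python, from plant import movep, move_l, set_joints, gripper_to, hold, inverse_kinematics, observe, get_image, get_calibration, Unreachable, job_done gives the robot as it stands. Calls block until the motion is done:
- movep(position, orientation): joint-space move of the TCP to a pose.
- move_l(position, feed=0.15, rotation=None, max_force=None): straight line of the TCP; rotation=None keeps the orientation; feed is the mean speed in m/s. With max_force (N) it stops when the force on the tool has changed by that much, and returns True; else False.
- set_joints(angles): joint-space move.
- gripper_to(opening, f_grip=None): finger opening in m; f_grip is the grip in N (None keeps the last); returns when the fingers have stopped.
- hold(seconds).
- inverse_kinematics(position, orientation): joint angles nearest the present ones, or None.
- observe(): the state.
- get_image(name): name is "side" or "top" or "wrist"; returns (picture, depth): 480x640x3 uint8, red, green, blue; 480x640 float32, m along the optical axis (not along the pixel's ray), 0 where there is no reading.
- get_calibration(name): a dict with "intrinsics" (3x3 intrinsics, pixels), "dist_coeffs" ([k1, k2, p1, p2, k3] as OpenCV has them; the pictures are not rectified), "world_from_camera" (4x4, takes a point from camera to world coordinates). Camera axes: x right, y down, z forward; pixel columns grow to the right and rows downward; lengths in m; the calibration is good to about 2 mm. A picture is of the moment at which its call begins: read the wrist's pose just before it. get_calibration takes no time and is no camera call; for the wrist camera it gives the pose at the moment of the call.
A pose or a line that the arm cannot do raises Unreachable and nothing moves.
- job_done(): hands the job in; it is judged then, once.
The state is a dict: "time_s": time; "q": joint angles; "joint_velocities": joint speeds; "joint_torque": joint torques, N m; "eef_pos": TCP position; "tcp_rot": TCP orientation; "ft_force": force on the tool from outside, world axes, zero at the start; "torque": the same for the moment, N m; "opening": finger opening in m; "grasp_force": force on a finger pad.
Only numpy, scipy, OpenCV 4.12 (cv2) and the standard library are available. Lean on these libraries where they do the work, as an engineer would, in place of code of your own. Each camera call takes 0.05 s, during which the arm holds its last target. There are 200 camera calls.

TASK

Lift the orange buzzer housing out of the blue parts bin, leaving the two black ones where they lie, and set it down (do not drop it) on the plate of the gluing jig, right way up. Push it square into the corner of the two dark fences, with a long side flush against the long fence and a short side flush against the short fence, and let go. Leave the jar, the glue bottle and the bowl where they stand.

Things in the scene. Friction and masses are not known exactly. Their poses are not given: they have to be found in the camera images.
- orange_housing: bright orange plastic buzzer housing: block 40 mm (its x) by 60 mm (its y) by 36 mm high, about 120 g, with a flat round grille (30 mm across, 3 mm proud) in the middle of its top. Origin: centre of its underside. Starts flat on the bin's floor, clear of the others, turned at most 0.22 rad from the bin's axes. The one to move; same after a half turn.
- black_housing_1: black plastic buzzer housing: block 40 mm (its x) by 60 mm (its y) by 36 mm high, about 120 g, with a flat round grille (30 mm across, 3 mm proud) in the middle of its top. Origin: centre of its underside. Starts flat on the bin's floor, clear of the others, turned at most 0.22 rad from the bin's axes.
- black_housing_2: black plastic buzzer housing: block 40 mm (its x) by 60 mm (its y) by 36 mm high, about 120 g, with a flat round grille (30 mm across, 3 mm proud) in the middle of its top. Origin: centre of its underside. Starts flat on the bin's floor, clear of the others, turned at most 0.22 rad from the bin's axes.
- bin: blue open-topped bin, fixed to the bench: 190 mm (its x) by 310 mm (its y), rim 55 mm above the bench, walls and floor 4 mm thick. Origin: centre of its underside. The housings lie in a row along its y, about 95 mm apart, long sides roughly along the row, the orange one anywhere in it. The bin is left of the robot and the jig right, or the other way round.
- jig: gluing jig, fixed: aluminium plate 200 (its x) by 220 (its y) by 12 mm thick, with two dark steel fences, 20 mm wide, tops 30 mm above the bench, meeting square. Long fence (190 mm) along y, inner face at jig x = +70 mm; short fence (150 mm) along x, inner face at jig y = +85 mm. Plate open on its -x and -y sides. Origin: centre of its underside, on the bench.
- corner (a point): inner corner of the two fences at the plate's top (12 mm above the bench), axes parallel to the jig's: long fence's inner face at x = 0, short fence's at y = 0, free plate towards -x and -y. A housing fully home has its origin at x = -20 mm, y = -30 mm, z = 0 here, its long (y) axis along y.
- jar: closed glass jar with a dark lid, 66 mm across, 85 mm high, loose, on the bench beyond the work; origin: centre of its underside. Bystander.
- glue_bottle: amber glue bottle with a blue cap, 52 mm across, 115 mm high, loose, beyond the work; origin: centre of its underside. Bystander.
- washer_bowl: empty white ceramic bowl, 100 mm across, 35 mm high, loose, beyond the work; origin: centre of its underside. Bystander.
Mind the look-alikes: they are no part of the job. There is more than one size of the orange_housing; the one meant has the size given above.

How it is judged:
By the outcome, as a careful person would: the job done as asked, in the order asked, and still so for the second after the job is handed in, with the robot touching nothing.
It also fails if it takes over 64 s, if anything falls off the work surface, if the arm or the gripper's body presses on something with over 40 N, if the wrist force passes 120 N, or if a joint passes its speed limit or range.

## Working session

There is one attempt and no reset: what is moved stays moved. The work goes in short steps, each a Python script; the robot and the scene stay as the last script left them, time stands still between calls to the robot, and variables do not carry over. Pictures are saved under pics/ and viewed, at most 10 in all, crops included, and the job is handed in when it is done.

```bash
ls; mkdir -p pics; python3 - <<'E'
from plant import *
import cv2,numpy as np
for n in ("top","side"):
    p,d=get_image(n); cv2.imwrite(f"pics/{n}0.png",p[:,:,::-1]); np.savez(f"{n}0.npz",p=p,d=d)
    c=get_calibration(n); print(n,np.round(c["intrinsics"],1).tolist(),c["dist_coeffs"],np.round(c["world_from_camera"],3).tolist(),(d>0).mean())
s=observe();print(s["time_s"],s["eef_pos"],s["tcp_rot"],s["opening"])
c=get_calibration("wrist");print(np.round(c["world_from_camera"],3).tolist())
E
```

```text
pics
top [[560.3, 0.0, 318.1], [0.0, 560.3, 237.6], [0.0, 0.0, 1.0]] [-0.16459166  0.          0.          0.          0.        ] [[-0.077, -0.97, 0.229, 0.413], [-0.997, 0.075, -0.016, 0.015], [-0.002, -0.229, -0.973, 1.019], [0.0, 0.0, 0.0, 1.0]] 0.995986328125
side [[530.8, 0.0, 327.1], [0.0, 530.8, 239.1], [0.0, 0.0, 1.0]] [-0.00354491  0.          0.          0.          0.        ] [[0.885, -0.348, 0.31, 0.325], [-0.466, -0.636, 0.615, -0.601], [-0.017, -0.689, -0.725, 0.747], [0.0, 0.0, 0.0, 1.0]] 0.9958951822916666
0.1 [ 0.18985695 -0.59491015  0.23030496] [-3.13986531e+00 -2.24622481e-04  3.08800785e-01] 0.0854327229641631
[[0.304, -0.915, -0.266, 0.257], [-0.953, -0.293, -0.083, -0.574], [-0.002, 0.278, -0.961, 0.373], [0.0, 0.0, 0.0, 1.0]]
```

View pics/top0.png

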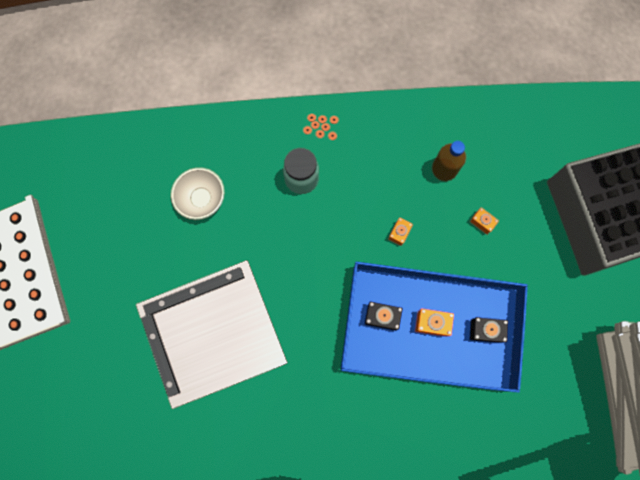

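View pics/side0.png

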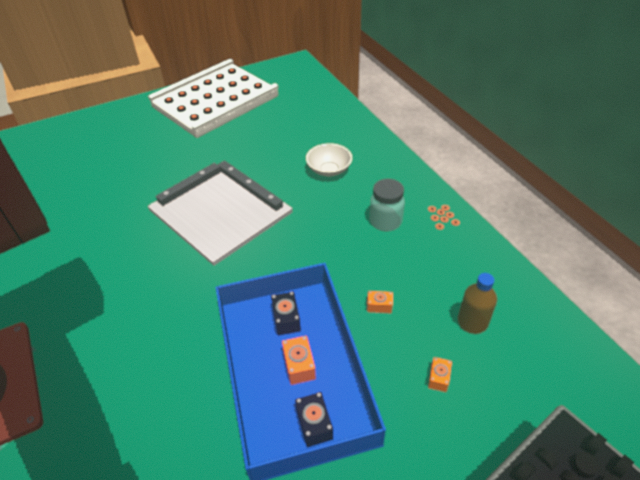

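Top view: candidates for the target are the orange block in the bin at (436,322), the small orange blocks outside at (401,231) and (485,220), and the black ones in the bin at (384,316) and (490,330). I choose (436,322), which is orange, in the bin and as big as the black ones. The jig is at left with its corner near (150,310): long fence along the top edge, short fence along the left edge. In the side view the target is at (298,358) and the fence corner near (222,168).

```bash
cat > h.py <<'E'
import cv2,numpy as np
from plant import *
def rays(cal,px):
    """pixels -> camera centre, world directions"""
    u=cv2.undistortPoints(np.float64(px).reshape(-1,1,2),cal["intrinsics"],np.array(cal["dist_coeffs"])).reshape(-1,2)
    T=np.array(cal["world_from_camera"]); return T[:3,3],np.c_[u,np.ones(len(u))]@T[:3,:3].T
def plane(cal,px,z):
    o,d=rays(cal,px); return o+d*((z-o[2])/d[:,2])[:,None]
def tri(c1,p1,c2,p2):
    (o1,d1),(o2,d2)=rays(c1,[p1]),rays(c2,[p2]); A=np.c_[d1[0],-d2[0]]
    s=np.linalg.lstsq(A,o2-o1,rcond=None)[0]; a=o1+s[0]*d1[0]; b=o2+s[1]*d2[0]
    return (a+b)/2,np.linalg.norm(a-b)
def orange(p,lo=(4,120,120),hi=(22,255,255)):
    return cv2.inRange(cv2.cvtColor(p,cv2.COLOR_RGB2HSV),lo,hi)
def shot(name,tag):
    c=get_calibration(name); p,d=get_image(name); cv2.imwrite(f"pics/{tag}.png",p[:,:,::-1]); return c,p,d
E
python3 - <<'E'
from h import *
ct,cs=get_calibration("top"),get_calibration("side")
for n,a,b in (("grille",(436,322),(297.5,353)),("black",(384.5,315),(286,306)),("black2",(491.5,329),(314,412)),("fencecorner outer top",(143,306),(221,163))):
    X,e=tri(ct,a,cs,b); print(n,np.round(X,4),round(e,4))
print("jig plate corners",np.round(plane(ct,[(138,303),(247,262),(286,361),(174,407)],.012),3).tolist())
print("bin rim",np.round(plane(ct,[(357,264),(526,284),(519,390),(342,371)],.055),3).tolist())
print("small",np.round(plane(ct,[(401,231),(485,220),(448,165),(300,165),(197,195)],.0),3).tolist())
q=observe()["q"]
for P in ([.33,-.2,.22],[.33,.22,.22]):
  for yaw in (1.57,-1.57,0,3.1): print(P,yaw,inverse_kinematics(P,[np.pi,0,yaw]))
E
```

```text
grille [ 0.4752 -0.1944  0.044 ] 0.0001
black [ 0.4959 -0.1058  0.0437] 0.0018
black2 [ 0.4542 -0.2914  0.0459] 0.0005
fencecorner outer top [0.5408 0.3242 0.0256] 0.0067
jig plate corners [[0.552, 0.337, 0.012], [0.614, 0.132, 0.012], [0.43, 0.072, 0.012], [0.362, 0.276, 0.012]]
bin rim [[0.587, -0.065, 0.055], [0.526, -0.362, 0.055], [0.345, -0.324, 0.055], [0.405, -0.023, 0.055]]
small [[0.653, -0.158, 0.0], [0.662, -0.322, 0.0], [0.778, -0.265, 0.0], [0.799, 0.022, 0.0], [0.754, 0.224, 0.0]]
[0.33, -0.2, 0.22] 1.57 [-0.74999201 -0.38521531  2.11534983  0.          1.41145813 -0.74919569]
[0.33, -0.2, 0.22] -1.57 [-7.49992014e-01 -3.85215307e-01  2.11534983e+00 -4.44089210e-16
  1.41145813e+00  2.39080431e+00]
[0.33, -0.2, 0.22] 0 [-7.49992014e-01 -3.85215307e-01  2.11534983e+00 -4.44089210e-16
  1.41145813e+00  8.20804313e-01]
[0.33, -0.2, 0.22] 3.1 [-0.74999201 -0.38521531  2.11534983  0.          1.41145813 -2.27919569]
[0.33, 0.22, 0.22] 1.57 [ 3.88502625e-01 -3.53400242e-01  2.09242252e+00 -4.44089210e-16
  1.40257037e+00  3.89298952e-01]
[0.33, 0.22, 0.22] -1.57 None
[0.33, 0.22, 0.22] 0 [ 3.88502625e-01 -3.53400242e-01  2.09242252e+00 -4.44089210e-16
  1.40257037e+00  1.95929895e+00]
[0.33, 0.22, 0.22] 3.1 [ 0.38850262 -0.35340024  2.09242252  0.          1.40257037 -1.14070105]
```

```bash
python3 - <<'E'
from h import *
import pickle
out={}
def go(tag,xy,yaw,z=.2):
    movep([*xy,z],[np.pi,0,yaw]); hold(.2)
    c,p,d=shot("wrist",tag); out[tag]=(c,p,d)
    s=observe(); print(tag,round(s["time_s"],2),np.round(s["eef_pos"],4))
u=np.array([np.cos(1.35),np.sin(1.35)]); j=np.array([np.cos(1.865),np.sin(1.865)])
J=np.array([.52,.27])
go("h1",np.array([.4752,-.1944])-.06*u,1.35); go("h2",np.array([.4752,-.1944])+.02*u,1.35)
go("j1",J-.05*j,1.865); go("j2",J+.03*j,1.865)
movep([.4752,-.1944,.2],[np.pi,0,1.35])
pickle.dump(out,open("w.pkl","wb"))
im=np.vstack([np.hstack([cv2.resize(out[a][1],(400,300)) for a in r]) for r in (("h1","h2"),("j1","j2"))])
cv2.imwrite("pics/grid.png",im[:,:,::-1]); print(observe()["time_s"])
x,y=436,322
p=np.load("top0.npz")["p"]; cv2.imwrite("pics/crop.png",cv2.resize(p[y-110:y+60,x-80:x+100],None,fx=3,fy=3)[:,:,::-1])
E
```

```text
h1 1.96 [ 0.4618 -0.2537  0.2   ]
h2 2.62 [ 0.4794 -0.1758  0.2   ]
j1 4.36 [0.5348 0.2212 0.2001]
j2 5.03 [0.5117 0.2977 0.2   ]
6.825
```

View pics/grid.png

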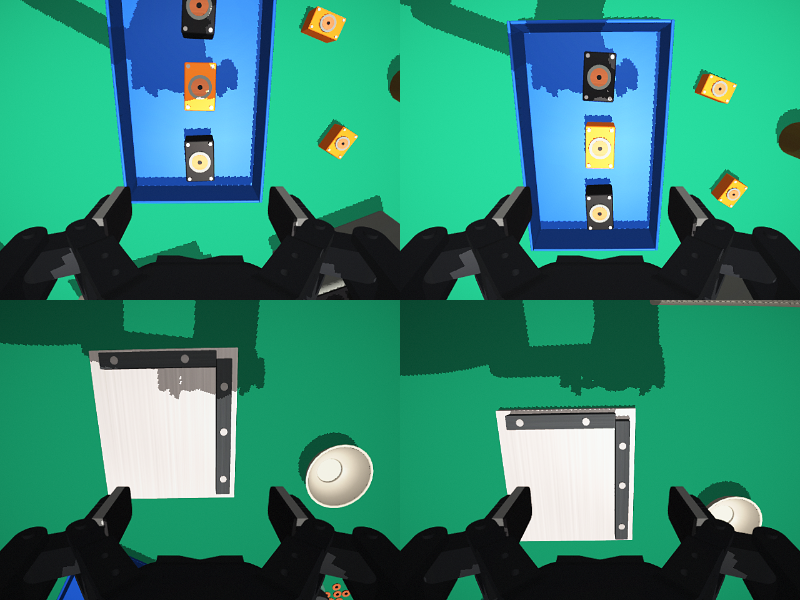

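View pics/crop.png

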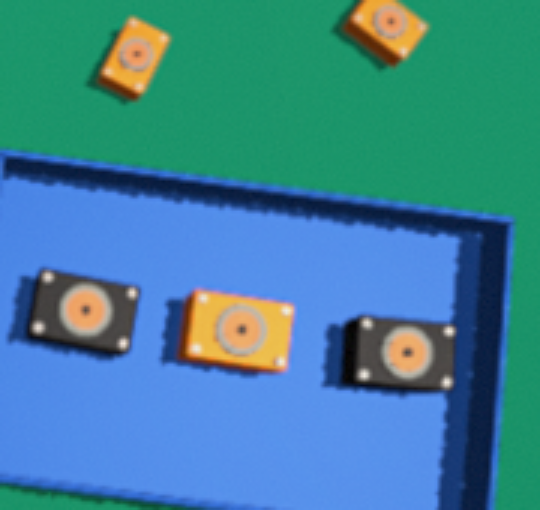

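Crop: the orange block in the bin equals the black ones in size, while the two outside are smaller, so the choice stands. In the wrist views (shown at 1/1.6 scale) the target is at about full-size pixel (320,138) in h1 and (320,232) in h2. The fence inner corner is near (345,107) in j1 and (344,207) in j2, with the long fence at right and the short fence at top.

```bash
cat > meas.py <<'E'
from h import *
import pickle
W=pickle.load(open("w.pkl","rb"))
def housing(tag,seed):
    c,p,_=W[tag]; h=cv2.cvtColor(p,cv2.COLOR_RGB2HSV)
    m=((h[...,0]<40)&(h[...,1]>60)&(h[...,2]>(120 if tag=="h2" else 90))).astype(np.uint8)
    m[:, :250]=0; m[:,400:]=0
    cs,_=cv2.findContours(m,cv2.RETR_EXTERNAL,cv2.CHAIN_APPROX_NONE)
    k=min(cs,key=lambda k:cv2.pointPolygonTest(cv2.convexHull(k),seed,True)*-1)
    r=cv2.minAreaRect(cv2.convexHull(k)); b=cv2.boxPoints(r)
    b=b[np.argsort(np.arctan2(*(b-b.mean(0)).T[::-1]))]; print(tag,"rect",np.round(r[0],1),np.round(r[1],1),round(r[2],2)); return c,b,p
a=housing("h1",(320,138)); b=housing("h2",(320,232))
for i in range(4): X,e=tri(a[0],a[1][i],b[0],b[1][i]); print("top corner",np.round(X,4),round(e,4))
for c,q,_ in (a,b):
    P=plane(c,q,.040); n=np.linalg.norm
    print("on z=.040 centre",np.round(P.mean(0),4),"sides",np.round([n(P[i]-P[i-1]) for i in range(4)],4),"dirs",[round(float(np.arctan2(*(P[i]-P[i-1])[[1,0]])),3) for i in range(4)],"cam",np.round(c["world_from_camera"][:3,3],3))
for tag,(cx,cy) in {"j1":(345,107),"j2":(344,207)}.items():
    c,p,_=W[tag]; h=cv2.cvtColor(p,cv2.COLOR_RGB2HSV); dk=(h[...,2]<95)
    S=[];L=[]
    for x in range(cx-150,cx-15):
        r=np.where(dk[cy-22:cy+10,x])[0]
        if len(r)>5:S.append((x,cy-22+r.max()+.5))
    for y in range(cy+15,cy+120):
        r=np.where(dk[y,cx-25:cx+20])[0]
        if len(r)>5:L.append((cx-25+r.min()-.5,y))
    G=[]
    for A in (S,L):
        A=np.float32(A); v=cv2.fitLine(A,cv2.DIST_HUBER,0,.01,.01).ravel(); res=(A-v[2:])@[-v[1],v[0]]
        print(tag,len(A),"line",np.round(v,3),"rms",np.std(res).round(2)); G.append(v)
    (s,l)=G; t=np.linalg.solve(np.c_[s[:2],-l[:2]],l[2:]-s[2:]); corner=s[2:]+t[0]*s[:2]; W[tag+"c"]=corner
    sp=plane(c,[corner,corner+s[:2]*100*np.sign(-s[0]),corner+l[:2]*100*np.sign(l[1])],.012)
    print("corner px",corner.round(1),"world",sp[0].round(4),"short dir",np.arctan2(*(sp[0]-sp[1])[[1,0]]).round(4),"long dir-pi/2",(np.arctan2(*(sp[0]-sp[2])[[1,0]])-np.pi/2).round(4),"cam",c["world_from_camera"][:3,3].round(3))
X,e=tri(W["j1"][0],W["j1c"],W["j2"][0],W["j2c"]);print("tri",X.round(4),e.round(4))
o=[]
for t,q in (("h1",a[1]),("h2",b[1])):
    p=W[t][1].copy(); cv2.polylines(p,[np.int32(q)],True,(255,0,255)); y=int(q[:,1].mean()); o.append(cv2.resize(p[max(0,y-60):max(0,y-60)+120,250:400],(400,320)))
for t in ("j1","j2"):
    p=W[t][1].copy(); x,y=np.int32(W[t+"c"]); cv2.drawMarker(p,(x,y),(255,0,255),0,9); o.append(cv2.resize(p[y-40:y+80,x-100:x+50],(400,280)))
cv2.imwrite("pics/m.png",np.vstack([np.hstack(o[:2]),np.hstack(o[2:])])[:,:,::-1])
E
python3 meas.py
```

```text
h1 rect [320.  138.5] [77. 50.] 90.0
h2 rect [319.7 231.8] [47.1 73.6] 1.55
top corner [ 0.4628 -0.1574  0.012 ] 0.0006
top corner [ 0.5035 -0.167   0.0167] 0.0008
top corner [ 0.4889 -0.226   0.0395] 0.0008
top corner [ 0.4487 -0.2175  0.0348] 0.0012
on z=.040 centre [ 0.476  -0.1927  0.04  ] sides [0.059  0.0384 0.059  0.0405] dirs [1.331, -0.222, -1.775, 2.919] cam [ 0.477 -0.185  0.343]
on z=.040 centre [ 0.4766 -0.1893  0.04  ] sides [0.0645 0.0387 0.0646 0.0409] dirs [1.305, -0.249, -1.801, 2.891] cam [ 0.495 -0.107  0.343]
j1 135 line [ 1.000e+00 -1.700e-02  2.580e+02  1.088e+02] rms 0.35
j1 105 line [ -0.    1.  344.5 173.7] rms 0.0
corner px [344.5 107.3] world [0.5294 0.3118 0.012 ] short dir 0.3076 long dir-pi/2 0.3103 cam [0.514 0.288 0.343]
j2 38 line [ 1.000e+00 -2.000e-02  2.282e+02  2.059e+02] rms 0.33
j2 94 line [ -0.    1.  343.5 281.1] rms 0.0
corner px [343.5 203.6] world [0.5306 0.3096 0.012 ] short dir 0.3128 long dir-pi/2 0.3111 cam [0.491 0.365 0.343]
tri [0.5292 0.3112 0.0219] 0.0005
```

View pics/m.png

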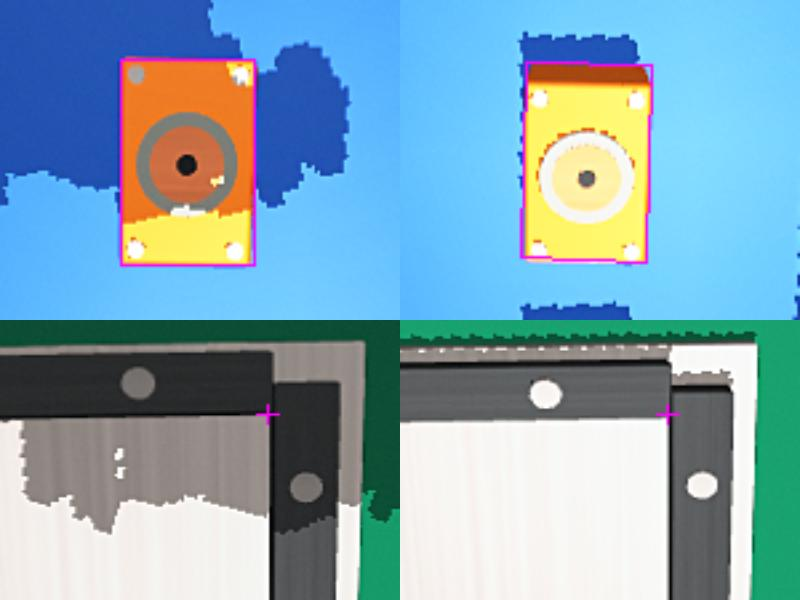

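h1's outline hugs the top face and j1's corner mark is on the inner corner. h2's outline took in the dark side face (needs a stricter brightness), and j2's short-fence edge is the fence top. I redo the height check with h2 fixed, then grasp.

```bash
sed -i 's/120 if tag=="h2"/190 if tag=="h2"/' meas.py; python3 meas.py | grep -E "rect|top|centre|tri"
python3 - <<'E'
from h import *
# heights by wrist parallax of the grille-independent features: fence top corner / plate far corner j1-j2 come from meas
xy=[.476,-.1925]; R=[np.pi,0,np.pi/2-.232]
movep([*xy,.10],R); gripper_to(.085,40)
print(move_l([*xy,.013],feed=.1,max_force=8))
gripper_to(.0,40); s=observe(); print(s["opening"],s["grasp_force"],s["eef_pos"],s["time_s"])
move_l([*xy,.16],feed=.12); s=observe(); print(s["opening"],s["grasp_force"],s["ft_force"],s["time_s"])
c,p,d=shot("wrist","held"); cv2.imwrite("pics/held_s.png",cv2.resize(p,(480,360))[:,:,::-1])
E
```

```text
h1 rect [320.  138.5] [77. 50.] 90.0
h2 rect [319.7 234.9] [47.1 67.4] 1.55
top corner [ 0.4637 -0.1592  0.0338] 0.0004
top corner [ 0.5018 -0.1681  0.0379] 0.0007
top corner [ 0.4889 -0.226   0.0395] 0.0008
top corner [ 0.4487 -0.2175  0.0348] 0.0012
on z=.040 centre [ 0.476  -0.1927  0.04  ] sides [0.059  0.0384 0.059  0.0405] dirs [1.331, -0.222, -1.775, 2.919] cam [ 0.477 -0.185  0.343]
on z=.040 centre [ 0.476  -0.1918  0.04  ] sides [0.0593 0.0388 0.0594 0.0409] dirs [1.305, -0.249, -1.801, 2.891] cam [ 0.495 -0.107  0.343]
tri [0.5292 0.3112 0.0219] 0.0005
False
0.039474436723100574 41.939926743507385 [ 0.47651281 -0.19277264  0.01357814] 9.025
0.03923415852694456 41.52517855167389 [-0.04340677  0.78941544 -0.20820091] 10.4
```

View pics/held_s.png

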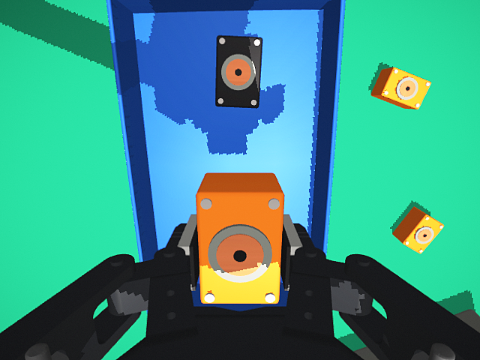

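Held view: the housing sits level between the pads (grille at (240,252)) and the black one is untouched. The measured top at about 37 to 40 mm agrees with the text. Next: place with a force stop, then push.

```bash
cat >> h.py <<'E'
C=np.array([.5295,.3115]); JY=.310
RJ=np.array([[np.cos(JY),-np.sin(JY)],[np.sin(JY),np.cos(JY)]])
def jp(x,y,z): return [*(C+RJ@[x,y]),z]
def injig(P): return (np.asarray(P)[:2]-C)@RJ
E
python3 - <<'E'
from h import *
R=[np.pi,0,np.pi/2+JY]
movep(jp(-.062,-.038,.16),R)
move_l(jp(-.062,-.038,.035),feed=.1)
f=move_l(jp(-.062,-.038,.016),feed=.02,max_force=4); s=observe(); print("down",f,s["eef_pos"],s["ft_force"],s["opening"])
gripper_to(.058); hold(.2)
move_l(jp(-.062,-.038,.12),feed=.12)
movep(jp(-.105,-.1,.2),R)
hold(.1); c,p,d=shot("wrist","placed"); s=observe(); print(s["time_s"])
cv2.imwrite("pics/placed_s.png",cv2.resize(p,(480,360))[:,:,::-1])
E
```

```text
down True [0.48185378 0.25630687 0.0215232 ] [-0.8613121  -0.47199936  3.85700029] 0.03940516366757467
16.3417
```

View pics/placed_s.png

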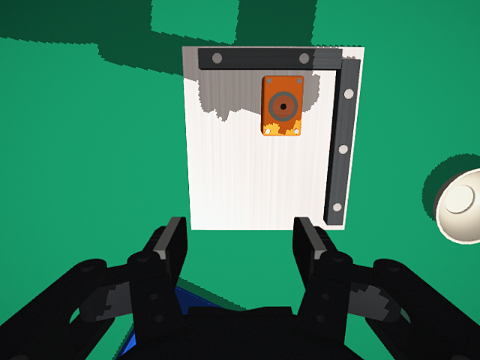

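Placed flat and square on the plate (grille at (284,106) in this 480-wide view), about 6 mm short of the short fence and well clear of the long one. Now the pushes with shut fingers.

```bash
python3 - <<'E'
from h import *
def rep(t,f): s=observe(); print(t,f,np.round(injig(s["eef_pos"])*1e3,1),round(s["eef_pos"][2],4),np.round(RJ.T@s["ft_force"][:2],1),round(s["time_s"],1))
def push(yaw,a,b,dirn):
    R=[np.pi,0,yaw]; movep(jp(*a,.10),R); move_l(jp(*a,.021),feed=.12)
    f=move_l(jp(*b,.021),feed=.03,max_force=8); rep("push",f)
    c=np.array(injig(observe()["eef_pos"]))-.01*np.array(dirn)
    move_l(jp(*c,.021),feed=.06); move_l(jp(*c,.10),feed=.15); rep("off",0)
gripper_to(0.)
push(JY,(-.106,-.037),(-.045,-.037),(1,0))
push(np.pi/2+JY,(-.022,-.088),(-.022,-.064),(0,1))
push(JY,(-.064,-.030),(-.045,-.030),(1,0))
movep(jp(-.105,-.1,.2),[np.pi,0,np.pi/2+JY]); hold(.1)
c,p,d=shot("wrist","home"); print(observe()["time_s"])
cv2.imwrite("pics/home_s.png",cv2.resize(p[60:240,260:500],(720,540),interpolation=cv2.INTER_CUBIC)[:,:,::-1])
E
```

```text
push True [-51.3 -37. ] 0.0203 [-0.6  0.3] 20.9
off 0 [-61.8 -37. ] 0.0994 [-0.4 -0.8] 21.9
push True [-22.  -70.5] 0.0211 [-0.4 -1. ] 24.8
off 0 [-22.5 -80.4] 0.0993 [-0.3 -0. ] 25.8
push True [-51.2 -30. ] 0.0209 [0.1 0.1] 28.5
off 0 [-61.7 -30.1] 0.0994 [-0.1 -0.7] 29.5
31.15
```

View pics/home_s.png

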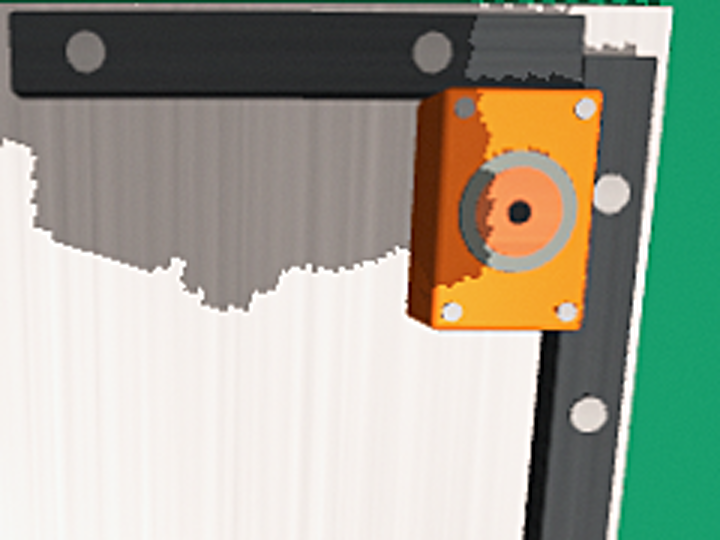

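The housing looks seated in the corner (grille at (519,211) in the crop), and the stops agree with home (finger centre expected at -51/-71 mm). One look straight down on the fence line checks for gaps.

```bash
python3 - <<'E'
from h import *
o=[]
for a in ((-.005,-.09),(-.05,-.065)):
    movep(jp(*a,.14),[np.pi,0,np.pi/2+JY]); hold(.15)
    c,p,d=shot("wrist","v%d"%len(o)); print(np.round(injig(c["world_from_camera"][:3,3])*1e3,1),observe()["time_s"])
    T=np.linalg.inv(c["world_from_camera"]); q=T[:3,:3]@np.array(jp(-.012,-.02,.04))+T[:3,3]
    u=cv2.projectPoints(q[None],np.zeros(3),np.zeros(3),c["intrinsics"],np.array(c["dist_coeffs"]))[0].ravel().astype(int); print(u)
    x0,y0=max(0,u[0]-70),max(0,u[1]-90); o.append(cv2.resize(p[y0:y0+180,x0:x0+140],(400,514),interpolation=cv2.INTER_CUBIC))
cv2.imwrite("pics/chk.png",np.hstack(o)[:,:,::-1])
E
```

```text
[ -5.7 -19.5] 31.8917
[308 130]
[-49.8   5.2] 32.4167
[376 169]
```

View pics/chk.png

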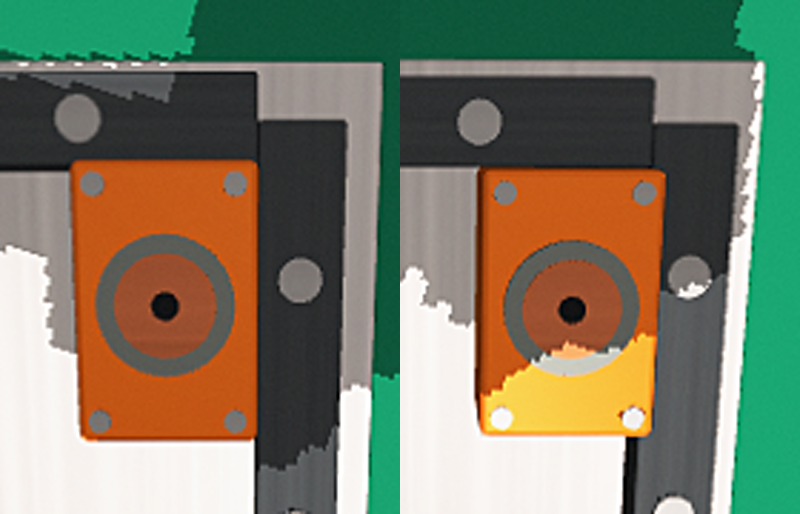

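Seen from above the edges, the long side's edge (left view, x≈256) runs along the long fence, and the short side's edge (right view, y≈168) meets the short fence. There is no bright plate showing in either gap.

```bash
python3 -c "
from h import *
move_l(jp(-.05,-.065,.2),feed=.1); hold(.3); print(job_done())"
```

```text
the job is handed in; nothing more can be done
None
```

The orange housing is set down right way up and pushed flush into the corner of both fences, the gripper is clear of it, and the job is handed in at about 34 s; I never touched the black housings, jar, glue bottle or bowl.

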